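# Hold the carving fixture's spring jaw open under the magnifier

### The job

I am about to lay a carving blank in the spring-jaw fixture. First swing the bench magnifier round by its upright grip so that its lens is centred over the steel stud in the fixture's bed, and leave it standing there; then take the jaw's upright wooden handle, pull the jaw out against its spring until its pointer is level with the rider on the rail, within the rider's width, and keep it there. Finish while still holding the jaw at the mark, and leave the loose things around the fixture alone.

Things in the scene. Friction and masses are not known exactly. Their poses are not given: they have to be found in the camera images.
- fixture: The carving fixture, fixed to the bench: a plywood bed 170 (x) by 470 (y) by 20 mm. Origin on the bench surface, 35 mm to the +y side of the bed's centre; its z axis points up. A fixed wooden jaw, top at 90 mm, stands at y = +160 to +186 mm. The sliding jaw is pulled out along the fixture's -y axis. A thin steel spring tube lies on the bed's -x side, a metal rail (top 48 mm above the bench) on its +x side. Its place and yaw vary.
- stud (a point): Top centre of the round steel stud, 24 mm across and 3 mm high, in the bed of the fixture between the jaws; 23 mm above the bench, at x = 0, y = +90 mm in the fixture's frame. Axes as the fixture's.
- spring_jaw (a joint): How far the sliding jaw is pulled out along the fixture's -y axis, in m: 0 = home against its stop, 0.1 = end of travel. A spring pulls it home with about 4 N at 0, growing by 80 N/m to 12 N at 0.1; if let go it returns to 0.
- jaw_grip (a point): The point to grip on the sliding jaw's upright round wooden handle, on its axis, 92 mm above the bench. The handle is 24 mm across, stands on the slide (whose top is 50 mm above the bench) and ends 114 mm above the bench. It moves with the jaw; axes as the fixture's. The upright jaw plate, top at 85 mm, stands 112 mm from the handle's axis on the +y side.
- pointer_tip (a point): Tip of the thin steel pointer, a 4 mm wide blade sticking out of the sliding jaw towards the fixture's +x side, at the handle's y; 54 mm above the bench. Moves with the jaw; axes as the fixture's.
- mark (a point): The middle of the top edge, on the pointer's side, of the rider: a small dark steel saddle with a thumbscrew, fixed on the metal rail, 10 mm wide along the fixture's y. The pointer is at the mark when pointer tip and this point have the same y in the fixture's frame (the tip then stands next to the rider, 0 to 3 mm off in x, 4 mm lower). It lies 45 to 80 mm further along the fixture's -y than the pointer at home. Axes as the fixture's.
- mag_arm (a joint): Swing of the magnifier's arm about its upright post, in rad, growing counter-clockwise as seen from above, range -1.2 to 1.2. The swivel is stiff (0.5 N m, about 2 N at the grip) and stays where it is left.
- mag_pivot (a point): On the axis of the magnifier's post, 200 mm above the bench. The post is 20 mm thick on a round foot 84 mm across, with a black swivel cap 36 mm across at 184 to 218 mm. The post stands on the bench beyond the fixture's +x side. Its axes are the stand's own and of no use.
- lens (a point): Centre of the magnifier's round lens, 202 mm above the bench, 177 mm from the pivot; black ring of 100 mm outer diameter and 18 mm high. It swings with the arm; it lies from the pivot in the direction of this point's -x axis. On its swing it passes within about 15 mm of the spot straight above the stud.
- mag_grip (a point): The point to grip on the magnifier's upright round wooden grip, on its axis, 240 mm above the bench. The grip is 18 mm across, from 208 to 263 mm above the bench, on a lug at the free end of the arm, 70 mm beyond the lens centre on the line from the pivot (247 mm from the pivot). z axis up.
- panel: Bystander: loose carved wooden panel, 120 by 170 by 22 mm, lying on the bench beyond the fixture's +y end. Origin under its centre. Leave alone.
- dish: Bystander: loose wooden dish, 120 mm across, 40 mm high, on the bench on the fixture's +x side. Origin under its centre. Leave alone.
- gouge: Bystander: loose carving gouge, 210 mm long, wooden handle 26 mm thick, lying along the fixture's +x side. Origin near its middle, on the bench. Leave alone.

How it is judged:
By the outcome, as a careful person would: the job done as asked, in the order asked, and still so for the second after the job is handed in, while the arm keeps its last pose, push and grip.
It also fails if it takes over 53 s, if anything falls off the work surface, if the arm or the gripper's body presses on something with over 40 N, if the wrist force passes 120 N, or if a joint passes its speed limit or range.

### The arm

A 7-joint arm with a two-finger parallel gripper is mounted at the origin on the work surface. World frame = base frame: x ahead of the robot, y to its left, z up, the work surface at z = 0. Lengths are in m, angles in rad, forces in N, time in s.
With the tool pointing down it reaches from about 0.4 to 0.85 m from the base axis. Payload 4.5 kg.
Tool frame: the origin (TCP) lies at the centre of the arm's flange, where the gripper is bolted on; the fingertips stand 166 mm ahead of it and the grasp point (between the pads) lies 147 mm ahead of it; z points along the fingers, y is the direction in which the jaws open and shut (so a half turn about z gives the same grasp; the last joint's range is limited). The gripper opens to 88 mm and grips with 3 to 60 N. Pads are 18 mm wide; open, the fingers measure 123 mm over their backs; the gripper's body (75 mm by 187 mm) begins 45 mm behind the grasp point.
Start: joints at [1.178, 0.689, -0.195, 1.565, 0.157, 0.902, -0.215], TCP at [0.259, -0.569, 0.405] pointing down, gripper open.
Joint ranges: [-3.01, 3.01], [-0.46, 2.08], [-1.47, 1.51], [0.13, 2.56], [-1, 4.14], [0.04, 2.09], [-2.66, 2.66]. Speed limits (rad/s): [2.57, 2.57, 3.14, 3.14, 3.14, 3.14, 3.14].

### API

Orientations are given as a unit quaternion [w, x, y, z].
In Python, from workcell import ctrl gives the robot as it stands.
- The arm moves only by the tool carry_out, never from a script. Its argument "motion" is a list of rows, each an object with "slide": the shift along the tool's x, y, z in cm, a list of three; "turn": the turn, a rotation vector about the tool's x, y, z in degrees, a list of three; "grip": the closure, from 0 (fully open) to 1 (shut). A call has 1 to 20 rows; each row shifts and turns the pose as measured when the row begins, along the tool's axes as they then stand; what a row does not reach is not made up. A row lasts 1/8 s, in which the tool goes at most 62.5 mm and 10.7 degrees, less where a joint would pass 70% of its speed; a pose out of reach is approached as far as the arm can. A call with a gripper value outside its range is refused whole. The fingers move at their own pace and stop on an object; the grip force is fixed at half the most. Time passes only in rows, so rows that do not move let the fingers close. It gives the time, the measured TCP pose, the force and the opening at its end, in the units of the state.
- ctrl.sense(): the state, without advancing time (a new reading comes with each control period).
- ctrl.grab_frame(name): name is "scene" or "top" or "wrist"; returns the picture (480x640x3 uint8, red, green, blue); there is no depth.
- ctrl.get_calibration(name): a dict with "fovy" (degrees; the focal length in pixels is half the picture's height over the tangent of half this angle, whatever the lens; pixels are square), "cx", "cy" (the principal point, pixels), "k1" (the pictures are not rectified: a ray, as slopes to the right and down, at radius r is drawn at 1 + k1 r^2 times it, then the intrinsics apply), "xyz" and "rotation" of the camera in the world; the wrist camera has in their place "hand_eye" (4x4, takes a point from camera to tool coordinates, whose origin is the TCP and whose axes are the flange's). Camera axes: x right, y down, z forward; pixel columns grow to the right and rows downward; lengths in m; the calibration is good to about 2 mm. A picture is of the moment at which its call begins: read the wrist's pose just before it. get_calibration takes no time and is no camera call.
- ctrl.finish_job(): hands the job in, once; it reports no verdict.
The state is a dict: "t": time; "qpos": joint angles; "dq": joint speeds; "joint_torque": joint torques, N m; "tool_pos": TCP position; "ee_rot": TCP orientation; "force": force on the tool from outside, world axes, zero at the start; "wrist_torque": the same for the moment, N m; "finger_gap": finger opening in m.
Only numpy, scipy, OpenCV 4.12 (cv2) and the standard library are available. Lean on these libraries where they do the work, as an engineer would, in place of code of your own. Each camera call takes 0.05 s, during which the arm holds its last target.

## Working session

There is one attempt and no reset: what is moved stays moved. The work goes in short steps, Python scripts to look and compute and a tool call to move; the robot and the scene stay as the last step left them, time stands still between calls to the robot, and variables do not carry over. Pictures are saved under pics/ and viewed, and the job is handed in when it is done.

Besides the shell and the picture viewer there is one more tool, called as name(argument=value, ...) on one line, values as JSON. carry_out: Moves the arm, as the interface text tells. Its arguments: {"type":"object","properties":{"motion":{"type":"array"}},"required":["motion"]}

```bash
mkdir -p pics; ls
python3 - <<'E'
from workcell import ctrl
import cv2
s=ctrl.sense();print(s)
for n in("scene","top","wrist"):
    c=ctrl.get_calibration(n);print(n,c)
    im=ctrl.grab_frame(n);cv2.imwrite(f"pics/{n}0.png",im[:,:,::-1])
E
```

```text
pics
{'t': 0.0, 'qpos': array([ 1.17780191,  0.68996439, -0.1945156 ,  1.56636538,  0.15731766,
        0.9024977 , -0.21508776]), 'dq': array([-0.00021151,  0.00094248,  0.00014332, -0.00063272,  0.00055435,
        0.00056681, -0.00152025]), 'joint_torque': array([-5.17006333e-05, -5.27558112e+01, -1.26699843e+00, -1.53425503e+01,
       -5.26919717e-02,  6.68187029e-03,  1.69595819e-04]), 'tool_pos': array([ 0.25855508, -0.56864018,  0.40391634]), 'ee_rot': array([-8.80832870e-04,  9.77304872e-01,  2.11835642e-01, -2.67290179e-04]), 'force': array([-0.22910309,  0.30135943,  0.33683046]), 'wrist_torque': array([-0.0278435 ,  0.00010882,  0.01536164]), 'finger_gap': 0.08805125467612246}
scene {'fovy': 55.537618975191705, 'cx': 316.2962257092117, 'cy': 243.99928294051378, 'k1': -0.10104203358295435, 'xyz': array([ 1.11555655, -0.3891766 ,  0.63495131]), 'rotation': array([-0.40195829,  0.79192693,  0.41530551, -0.19698375])}
top {'fovy': 55.256851282421664, 'cx': 319.6544833410122, 'cy': 239.40943557787847, 'k1': 0.04140971487447237, 'xyz': array([0.48833483, 0.01597304, 1.13147543]), 'rotation': array([-0.01987656,  0.7102531 , -0.70231758,  0.04353706])}
wrist {'fovy': 69.2789417621567, 'cx': 320.5798618909104, 'cy': 238.06536997391254, 'k1': -0.06555602789809627, 'hand_eye': array([[ 1.81376274e-04, -9.60973956e-01, -2.76638796e-01,
         7.06604482e-02],
       [ 9.99998153e-01,  7.03673380e-04, -1.78874352e-03,
        -6.46409868e-04],
       [ 1.91359929e-03, -2.76637960e-01,  9.60972308e-01,
         2.01728374e-02],
       [ 0.00000000e+00,  0.00000000e+00,  0.00000000e+00,
         1.00000000e+00]])}
```

View pics/top0.png

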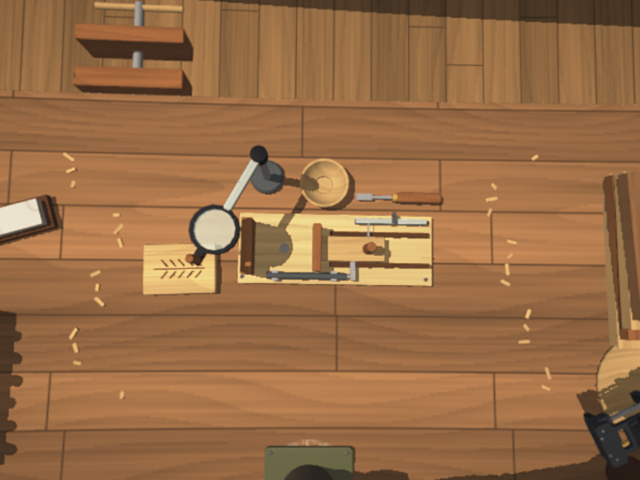

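View pics/scene0.png

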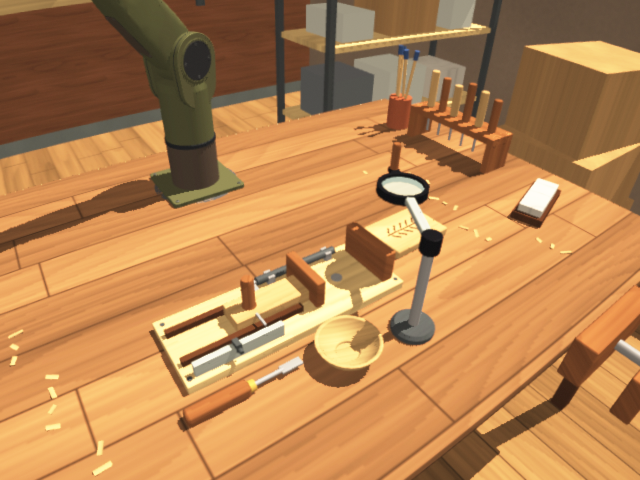

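View pics/wrist0.png

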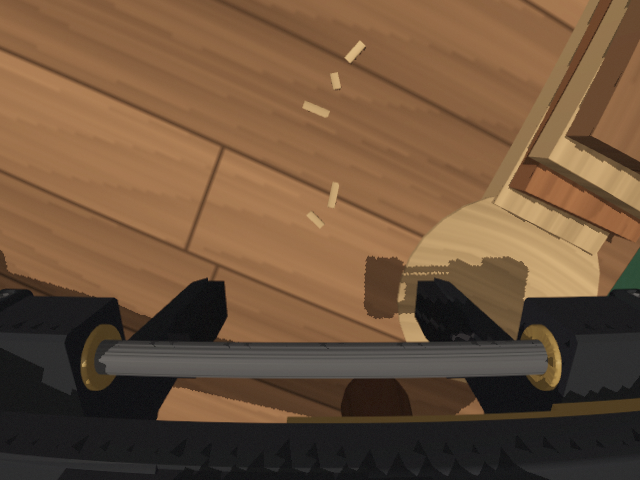

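```bash
cat > h.py <<'E'
import numpy as np,cv2
from scipy.spatial.transform import Rotation as R
from workcell import ctrl
def q2R(q): return R.from_quat([q[1],q[2],q[3],q[0]]).as_matrix()
def cam(n,s=None):
    c=ctrl.get_calibration(n); f=240/np.tan(np.radians(c['fovy']/2))
    if n=='wrist':
        H=c['hand_eye'];Rt=q2R(s['ee_rot']);Rw=Rt@H[:3,:3];p=Rt@H[:3,3]+s['tool_pos']
    else: Rw=q2R(c['rotation']);p=np.array(c['xyz'])
    return dict(f=f,cx=c['cx'],cy=c['cy'],k=c['k1'],R=Rw,p=p)
def ray(C,u,v):
    d=np.array([(u-C['cx'])/C['f'],(v-C['cy'])/C['f']]);x=d.copy()
    for _ in range(30): x=d/(1+C['k']*(x@x))
    return C['R']@np.array([x[0],x[1],1])
def toz(C,u,v,z):
    r=ray(C,u,v);return C['p']+r*(z-C['p'][2])/r[2]
def proj(C,P):
    q=C['R'].T@(np.array(P)-C['p']);x=q[:2]/q[2];x=x*(1+C['k']*(x@x))
    return np.array([C['cx'],C['cy']])+C['f']*x
def crop(im,x0,y0,w,h,k,fn):
    o=cv2.resize(im[y0:y0+h,x0:x0+w],None,fx=k,fy=k,interpolation=cv2.INTER_CUBIC)
    cv2.imwrite(fn,o[:,:,::-1])
E
python3 - <<'E'
from h import *
t=cv2.imread('pics/top0.png')[:,:,::-1];s=cv2.imread('pics/scene0.png')[:,:,::-1]
crop(t,225,200,220,100,3.6,'pics/topA.png')
crop(t,180,130,200,150,4,'pics/topB.png')
crop(s,140,220,280,180,2.8,'pics/scA.png')
E
```

```text
(no output)
```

View pics/topA.png

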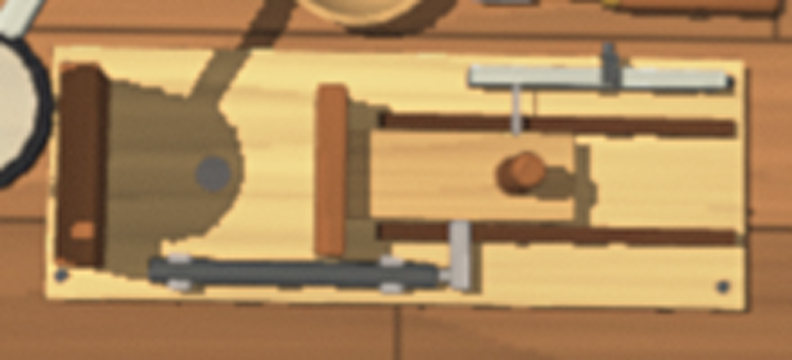

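View pics/topB.png

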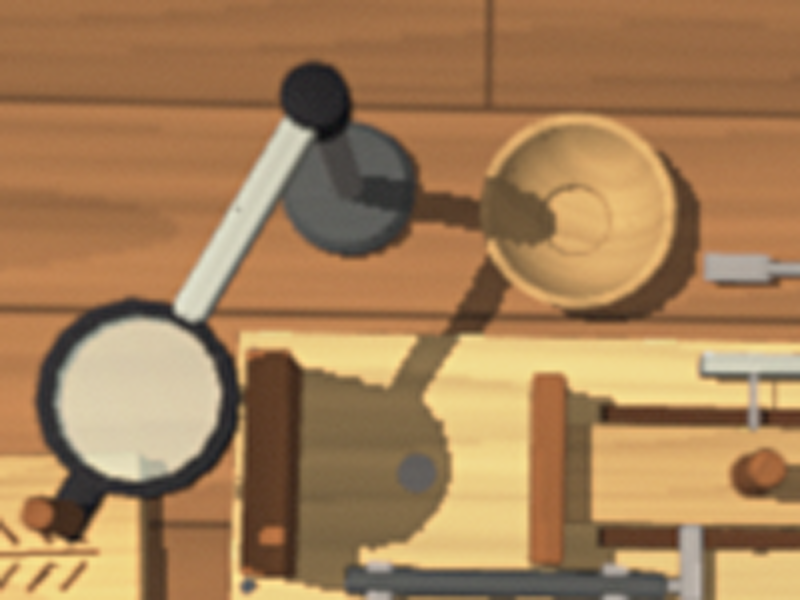

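View pics/scA.png

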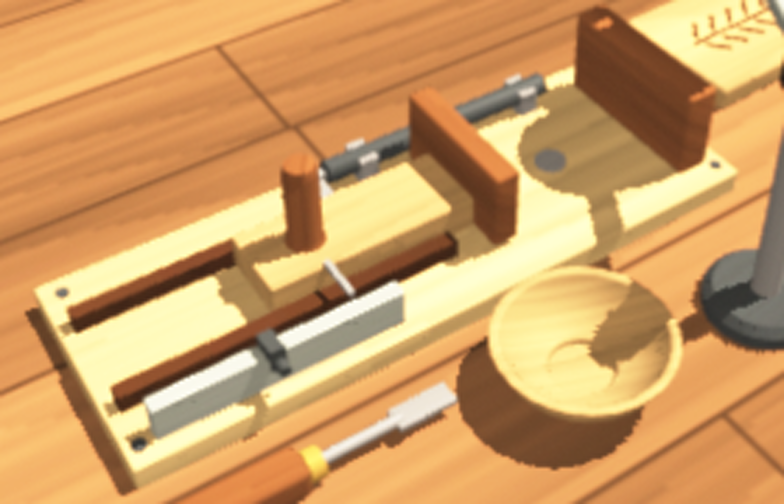

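```bash
cat > m.py <<'E'
from h import *
T=cam('top')
A=lambda u,v,z:toz(T,225+(u+.5)/3.6-.5,200+(v+.5)/3.6-.5,z)
B=lambda u,v,z:toz(T,180+(u+.5)/4-.5,130+(v+.5)/4-.5,z)
cs=[A(57,47,.02),A(747,63,.02),A(745,310,.02),A(47,297,.02)]
for c in cs:print('corner',c.round(4))
c=np.mean(cs,0); d=(cs[0]+cs[3]-cs[1]-cs[2])[:2];d/=np.linalg.norm(d)
yaw=np.arctan2(-d[0],d[1]);ex=np.array([d[1],-d[0]])
print('bed len',np.linalg.norm((cs[0]+cs[3]-cs[1]-cs[2])[:2]/2),'w',np.linalg.norm((cs[0]+cs[1]-cs[2]-cs[3])[:2]/2),'yaw',np.degrees(yaw))
o=c[:2]+.035*d;print('origin',o,'stud pred',o+.09*d)
st=A(212,173,.023);print('stud meas',st)
F=lambda p:np.array([(p[:2]-o)@ex,(p[:2]-o)@d]).round(4)
for n,p in dict(handle=A(526,170,.114),pointer=A(516,83,.054),rider=A(611,75,.058),ridertop=A(608,50,.065),plate=A(331,85,.085)).items():print(n,p.round(4),F(p))
L=B(138,398,.211);P=B(316,100,.218);G=B(38,513,.263)
print('lens',L,'piv',P,'grip',G,np.linalg.norm((L-P)[:2]),np.linalg.norm((G-P)[:2]))
a=lambda p:np.degrees(np.arctan2(*(p-P)[1::-1]))
print('angles',a(L),a(G),a(st),'dist stud',np.linalg.norm((st-P)[:2]))
S=cam('scene')
Sc=lambda u,v,z:toz(S,140+(u+.5)/2.8-.5,220+(v+.5)/2.8-.5,z)
for n,p in dict(handle=Sc(300,160,.114),ptip=Sc(349,295,.054),rider=Sc(268,333,.058),stud=Sc(549,160,.023)).items():print('S',n,p.round(4),F(p))
E
python3 m.py
```

```text
corner [0.6513 0.1724 0.02  ]
corner [ 0.6471 -0.2971  0.02  ]
corner [ 0.4791 -0.2936  0.02  ]
corner [0.4832 0.1747 0.02  ]
bed len 0.4689318479333008 w 0.16802659289028116 yaw -0.5063313658338322
origin [ 0.56550615 -0.02590159] stud pred [0.56630148 0.06409489]
stud meas [0.56706972 0.06650154 0.023     ]
handle [ 0.5648 -0.132   0.114 ] [ 0.0003 -0.1061]
pointer [ 0.6268 -0.1341  0.054 ] [ 0.0623 -0.1077]
rider [ 0.6325 -0.1963  0.058 ] [ 0.0685 -0.1698]
ridertop [ 0.648 -0.193  0.065] [ 0.084  -0.1664]
plate [ 0.6199 -0.0112  0.085 ] [0.0543 0.0152]
lens [0.58930218 0.19696538 0.211     ] piv [0.7412031  0.11086526 0.218     ] grip [0.52883659 0.23132279 0.263     ] 0.17460560806274297 0.24415066583609724
angles 150.4546718320719 150.43743120874964 -165.70689519554108 dist stud 0.179695781952091
S handle [ 0.5649 -0.1334  0.114 ] [ 0.0003 -0.1075]
S ptip [ 0.6297 -0.1393  0.054 ] [ 0.0652 -0.1129]
S rider [ 0.6328 -0.1963  0.058 ] [ 0.0688 -0.1698]
S stud [0.5696 0.0623 0.023 ] [0.0033 0.0882]
```

```bash
cat > go.py <<'E'
import sys
from h import *
# go.py x y z xaxis_deg : remaining move in tool axes
s=ctrl.sense();Rt=q2R(s['ee_rot'])
a=[float(v) for v in sys.argv[1:]]
D=np.array(a[:3])-s['tool_pos'];l=Rt.T@D*100
th=np.radians(a[3]);Rg=np.array([[np.cos(th),np.sin(th),0],[np.sin(th),-np.cos(th),0],[0,0,-1]])
rv=np.degrees(R.from_matrix(Rt.T@Rg).as_rotvec())
print('t',s['t'],'pos',s['tool_pos'].round(4),'xdeg',np.degrees(np.arctan2(Rt[1,0],Rt[0,0])).round(2),'gap',round(s['finger_gap'],4),'F',s['force'].round(1))
print('slide cm',l.round(2),'turn',rv.round(2),'rows',np.linalg.norm(l)/6.25,np.linalg.norm(rv)/10.7,'q',s['qpos'].round(2))
E
python3 go.py .45 -.35 .48 24.5
python3 - <<'E'
from h import *
th=np.radians(24.5);print(((np.array([.53,.231])-[.45,-.35])@np.array([[np.cos(th),np.sin(th)],[np.sin(th),-np.cos(th)]]).T)*100)
E
```

```text
t 0.15 pos [ 0.2586 -0.5687  0.4041] xdeg 24.46 gap 0.088 F [-0.3 -0.1  0.4]
slide cm [ 26.48 -12.    -7.58] turn [-0.08  0.   -0.04] rows 4.8061314240567885 0.008474320962990953 q [ 1.18  0.69 -0.19  1.57  0.16  0.9  -0.22]
[ 31.37336757 -49.5512039 ]
```

carry_out(motion=[{"slide": [5.3,-2.4,-1.5],"turn": [0,0,0],"grip": 0},{"slide": [5.3,-2.4,-1.5],"turn": [0,0,0],"grip": 0},{"slide": [5.3,-2.4,-1.5],"turn": [0,0,0],"grip": 0},{"slide": [5.3,-2.4,-1.5],"turn": [0,0,0],"grip": 0},{"slide": [5.3,-2.4,-1.5],"turn": [0,0,0],"grip": 0},{"slide": [3.1,-5.0,0],"turn": [0,0,0],"grip": 0},{"slide": [3.1,-5.0,0],"turn": [0,0,0],"grip": 0},{"slide": [3.1,-5.0,0],"turn": [0,0,0],"grip": 0},{"slide": [3.1,-5.0,0],"turn": [0,0,0],"grip": 0},{"slide": [3.1,-5.0,0],"turn": [0,0,0],"grip": 0},{"slide": [3.1,-5.0,0],"turn": [0,0,0],"grip": 0},{"slide": [3.1,-5.0,0],"turn": [0,0,0],"grip": 0},{"slide": [3.1,-5.0,0],"turn": [0,0,0],"grip": 0}])

```text
t: 1.78
tool_pos: [0.5201, 0.132, 0.4786]
ee_rot: [-0.001, 0.979, 0.206, -0.001]
force: [1.1, -0.4, 0.3]
finger_gap: 0.0878
```

```bash
python3 go.py .528 .232 .48 150.4
```

```text
t 1.775 pos [0.5201 0.132  0.4786] xdeg 23.75 gap 0.0878 F [ 1.1 -0.4  0.3]
slide cm [ 4.76 -8.83 -0.13] turn [-1.3000e-01 -6.0000e-02 -1.2665e+02] rows 1.6053862166870758 11.836117822302105 q [-0.19  0.49 -0.22  1.73  0.13  0.94 -1.62]
```

carry_out(motion=[{"slide": [2.4,-4.4,0],"turn": [0,0,0],"grip": 0},{"slide": [2.4,-4.4,0],"turn": [0,0,0],"grip": 0},{"slide": [0,0,0],"turn": [0,0,-10.6],"grip": 0},{"slide": [0,0,0],"turn": [0,0,-10.6],"grip": 0},{"slide": [0,0,0],"turn": [0,0,-10.6],"grip": 0},{"slide": [0,0,0],"turn": [0,0,-10.6],"grip": 0},{"slide": [0,0,0],"turn": [0,0,-10.6],"grip": 0},{"slide": [0,0,0],"turn": [0,0,-10.6],"grip": 0},{"slide": [0,0,0],"turn": [0,0,-10.6],"grip": 0},{"slide": [0,0,0],"turn": [0,0,-10.6],"grip": 0},{"slide": [0,0,0],"turn": [0,0,-10.6],"grip": 0},{"slide": [0,0,0],"turn": [0,0,-10.6],"grip": 0},{"slide": [0,0,0],"turn": [0,0,-10.6],"grip": 0},{"slide": [0,0,0],"turn": [0,0,-10.6],"grip": 0}])

```text
t: 3.52
tool_pos: [0.5256, 0.2417, 0.474]
ee_rot: [-0.005, 0.234, 0.972, -0.002]
force: [-0.5, 0.0, 0.3]
finger_gap: 0.0881
```

```bash
python3 go.py .528 .232 .387 150.4
python3 - <<'E'
from h import *
s=ctrl.sense();im=ctrl.grab_frame('wrist');cv2.imwrite('pics/w1.png',im[:,:,::-1])
np.save('s1.npy',np.r_[s['tool_pos'],s['ee_rot']])
C=cam('wrist',s)
print(proj(C,[.5288,.2313,.263]),proj(C,[.5655,.065,.023]),proj(C,[.5893,.197,.211]))
E
```

```text
t 3.525 pos [0.5256 0.2417 0.474 ] xdeg 152.94 gap 0.0881 F [-0.5  0.   0.3]
slide cm [-0.72 -0.7   8.7 ] turn [-0.36 -0.44  2.54] rows 1.4008716870476794 0.2435065048440828 q [-0.04  0.66 -0.85  1.6   0.52  1.14  0.09]
[309.20462169 281.21675359] [219.24606671 286.41910716] [308.56413989 336.94991158]
```

View pics/w1.png

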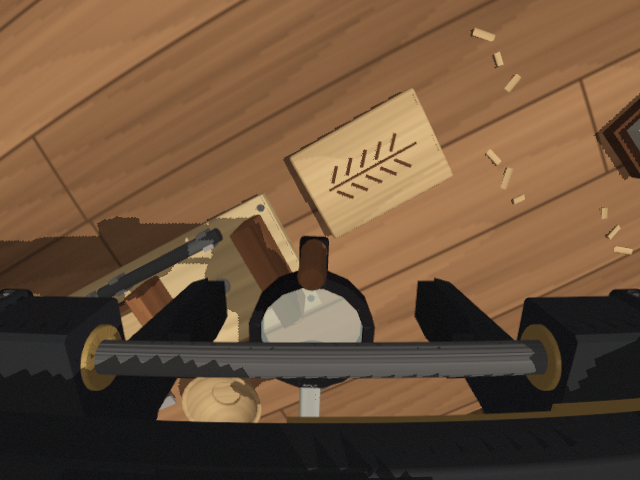

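carry_out(motion=[{"slide": [-0.7,-0.5,0],"turn": [-0.3,-0.4,2.5],"grip": 0},{"slide": [0,0,4.4],"turn": [0,0,0],"grip": 0},{"slide": [0,0,4.2],"turn": [0,0,0],"grip": 0},{"slide": [0,0,0],"turn": [0,0,0],"grip": 0}])

```text
t: 4.08
tool_pos: [0.5315, 0.2313, 0.3861]
ee_rot: [0.001, 0.263, 0.965, -0.001]
force: [-1.1, -0.1, 1.1]
finger_gap: 0.0879
```

```bash
python3 go.py .528 .232 .387 150.4
python3 - <<'E'
from h import *
im=ctrl.grab_frame('wrist');cv2.imwrite('pics/w2.png',im[:,:,::-1])
im=ctrl.grab_frame('scene');crop(im,320,80,220,165,3.6,'pics/sc2.png')
E
```

```text
t 4.075 pos [0.5315 0.2313 0.3861] xdeg 149.5 gap 0.0879 F [-1.1 -0.1  1.1]
slide cm [ 0.34 -0.12 -0.09] turn [-0.03  0.15 -0.9 ] rows 0.05866077543949842 0.08502484122062429 q [-0.06  0.74 -0.76  1.71  0.62  0.94 -0.03]
```

View pics/w2.png

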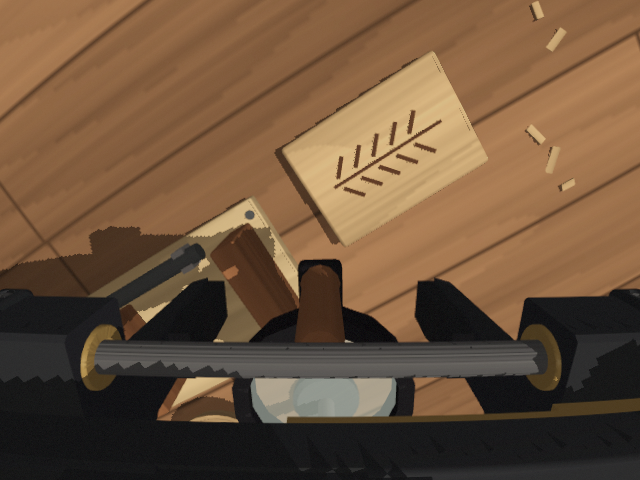

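View pics/sc2.png

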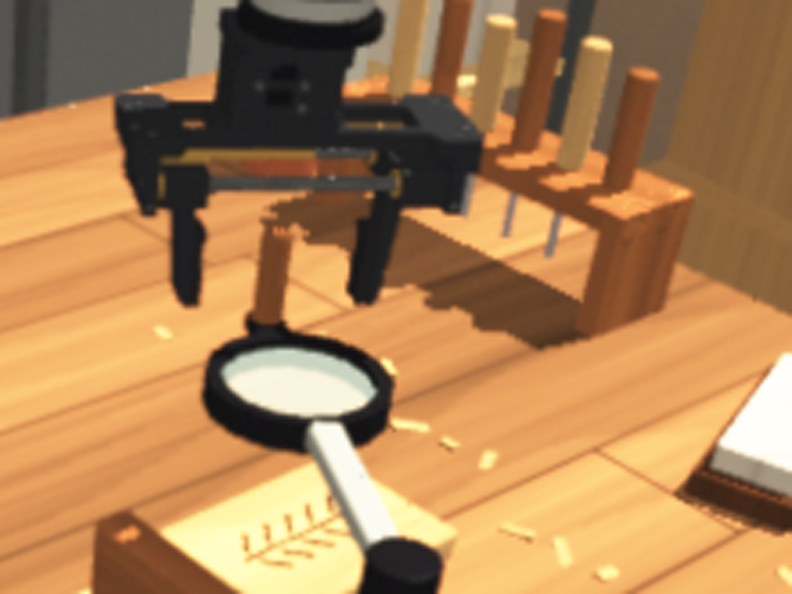

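carry_out(motion=[{"slide": [0.3,0,0],"turn": [0,0,0],"grip": 0},{"slide": [0,0,0],"turn": [0,0,0],"grip": 1},{"slide": [0,0,0],"turn": [0,0,0],"grip": 1},{"slide": [0,0,0],"turn": [0,0,0],"grip": 1},{"slide": [0,0,0],"turn": [0,0,0],"grip": 1},{"slide": [0,0,0],"turn": [0,0,0],"grip": 1},{"slide": [0,0,0],"turn": [0,0,0],"grip": 1}])

```text
t: 5.05
tool_pos: [0.5303, 0.2355, 0.3941]
ee_rot: [0.006, 0.264, 0.965, 0.005]
force: [0.4, -0.1, 0.2]
finger_gap: 0.0302
```

```bash
python3 go.py .528 .232 .387 150.4
python3 - <<'E'
from h import *
im=ctrl.grab_frame('scene');crop(im,320,80,220,165,3.6,'pics/sc3.png')
E
```

```text
t 5.05 pos [0.5303 0.2355 0.3941] xdeg 149.42 gap 0.0302 F [ 0.4 -0.1  0.2]
slide cm [ 0.02 -0.42  0.7 ] turn [ 0.73  0.52 -0.97] rows 0.1312364982329457 0.1239983119666646 q [-0.07  0.73 -0.77  1.71  0.62  0.94 -0.04]
```

View pics/sc3.png

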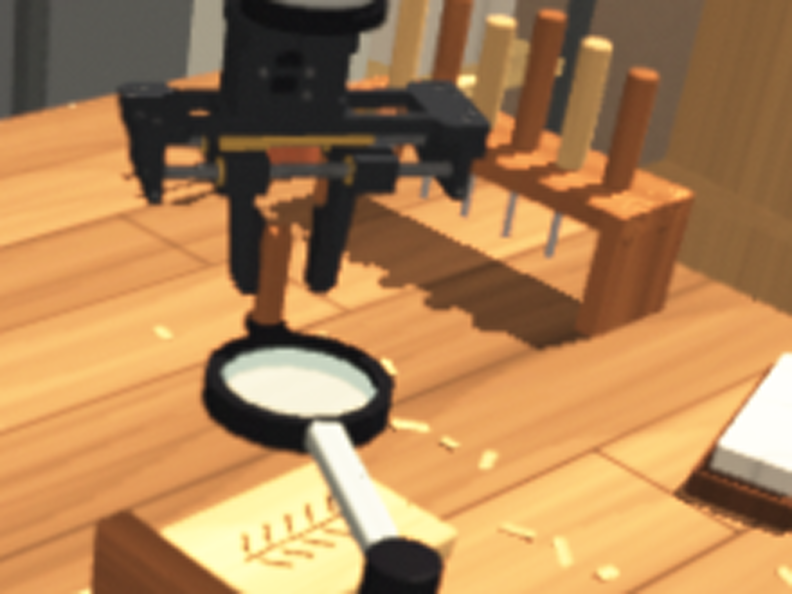

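carry_out(motion=[{"slide": [0,-0.2,0.7],"turn": [0.7,0.5,0],"grip": 1},{"slide": [0,0,0],"turn": [0,0,0],"grip": 1},{"slide": [0,0,0],"turn": [0,0,0],"grip": 1}])

```text
t: 5.48
tool_pos: [0.5296, 0.234, 0.388]
ee_rot: [0.001, 0.264, 0.965, 0.001]
force: [-0.8, 0.3, 2.1]
finger_gap: 0.0171
```

```bash
python3 go.py .528 .232 .387 150.4
```

```text
t 5.475 pos [0.5296 0.234  0.388 ] xdeg 149.4 gap 0.0171 F [-0.8  0.3  2.1]
slide cm [ 0.04 -0.25  0.1 ] turn [ 0.09  0.06 -1.  ] rows 0.04394879360595935 0.09356667422491552 q [-0.07  0.74 -0.77  1.71  0.62  0.95 -0.04]
```

carry_out(motion=[{"slide": [-0.07,-1.9,0],"turn": [0,0,-4.4],"grip": 1},{"slide": [-0.07,-1.9,0],"turn": [0,0,-4.4],"grip": 1},{"slide": [-0.07,-1.9,0],"turn": [0,0,-4.4],"grip": 1},{"slide": [-0.07,-1.9,0],"turn": [0,0,-4.4],"grip": 1},{"slide": [-0.07,-1.9,0],"turn": [0,0,-4.4],"grip": 1}])

```text
t: 6.1
tool_pos: [0.4994, 0.1466, 0.3879]
ee_rot: [0.003, 0.069, 0.998, 0.006]
force: [1.4, 1.6, 3.1]
finger_gap: 0.0169
```

```bash
cat > st.py <<'E'
from h import *
P=np.array([.743,.1115])
s=ctrl.sense();d=s['tool_pos'][:2]-P;Rt=q2R(s['ee_rot'])
g=s['tool_pos']+.147*Rt[:,2];dg=g[:2]-P
print('rad',np.linalg.norm(dg),'ang',np.degrees(np.arctan2(dg[1],dg[0]))%360,'xdeg',np.degrees(np.arctan2(Rt[1,0],Rt[0,0]))%360,'grasp',g.round(4),'F',s['force'].round(1))
E
python3 st.py;python3 go.py .504 .048 .387 193.8
```

```text
rad 0.2452739894562798 ang 171.39484934045188 xdeg 172.1218418910695 grasp [0.5005 0.1482 0.2409] F [1.4 1.6 3.1]
t 6.1 pos [0.4994 0.1466 0.3879] xdeg 172.12 gap 0.0169 F [1.4 1.6 3.1]
slide cm [-1.81 -9.7  -0.01] turn [  0.62   0.47 -21.68] rows 1.5788681394755488 2.027064138556132 q [ 0.16  0.71 -0.9   1.88  0.7   0.89  0.35]
```

carry_out(motion=[{"slide": [-0.07,-1.9,0],"turn": [0.1,0.1,-4.3],"grip": 1},{"slide": [-0.07,-1.9,0],"turn": [0.1,0.1,-4.3],"grip": 1},{"slide": [-0.07,-1.9,0],"turn": [0.1,0.1,-4.3],"grip": 1},{"slide": [-0.07,-1.9,0],"turn": [0.1,0.1,-4.3],"grip": 1},{"slide": [-0.07,-1.9,0],"turn": [0.1,0.1,-4.3],"grip": 1},{"slide": [0,0,0],"turn": [0,0,0],"grip": 1}])

```text
t: 6.85
tool_pos: [0.5054, 0.05, 0.3879]
ee_rot: [0.001, -0.123, 0.992, 0.004]
force: [-0.6, -2.3, 3.6]
finger_gap: 0.0172
```

```bash
python3 st.py;python3 go.py .504 .048 .387 193.8
python3 - <<'E'
from h import *
im=ctrl.grab_frame('top');cv2.imwrite('pics/top4.png',im[:,:,::-1]);crop(im,180,130,200,150,4,'pics/top4c.png')
E
```

```text
rad 0.24499878843752196 ang 194.25544153863908 xdeg 194.09135608949884 grasp [0.5055 0.0512 0.2409] F [-0.6 -2.3  3.6]
t 6.85 pos [0.5054 0.05   0.3879] xdeg -165.91 gap 0.0172 F [-0.6 -2.3  3.6]
slide cm [ 0.18 -0.16  0.09] turn [0.41 0.18 0.29] rows 0.04170164566008254 0.05026449063471784 q [ 0.4   0.74 -1.02  1.91  0.78  0.94  0.83]
```

View pics/top4c.png

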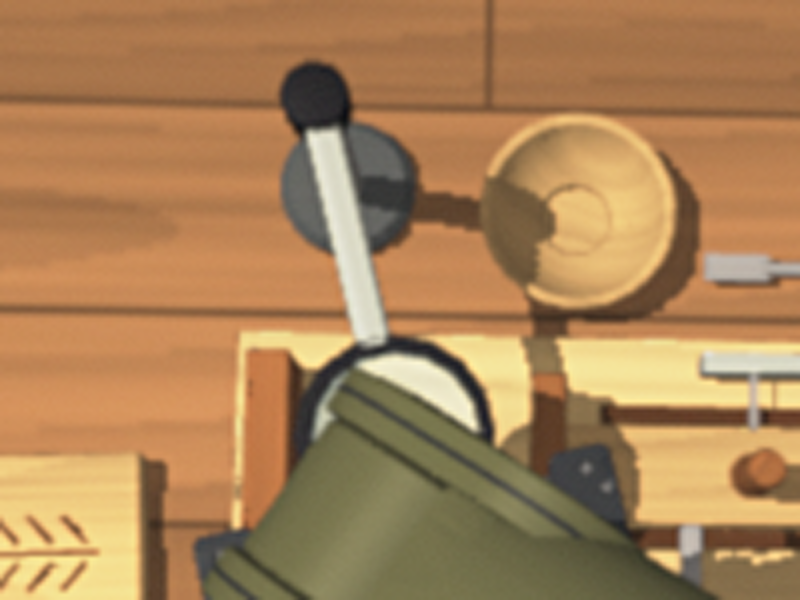

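carry_out(motion=[{"slide": [0,-0.3,0],"turn": [0,0,0],"grip": 1},{"slide": [0,0,0],"turn": [0,0,0],"grip": 0},{"slide": [0,0,0],"turn": [0,0,0],"grip": 0},{"slide": [0,0,0],"turn": [0,0,0],"grip": 0},{"slide": [0,0,0],"turn": [0,0,0],"grip": 0}])

```text
t: 7.52
tool_pos: [0.5057, 0.0476, 0.3868]
ee_rot: [0.0, -0.123, 0.992, 0.004]
force: [-0.1, 0.6, -0.2]
finger_gap: 0.0549
```

```bash
python3 st.py;python3 go.py .504 .048 .49 193.8
```

```text
rad 0.24560294972001315 ang 194.7945055733202 xdeg 194.12765265827503 grasp [0.5055 0.0488 0.2398] F [-0.1  0.6 -0.2]
t 7.525 pos [0.5057 0.0476 0.3868] xdeg -165.87 gap 0.0549 F [-0.1  0.6 -0.2]
slide cm [  0.14   0.17 -10.32] turn [0.48 0.07 0.33] rows 1.6515036241342609 0.05439358068163539 q [ 0.41  0.74 -1.02  1.91  0.78  0.94  0.83]
```

carry_out(motion=[{"slide": [0,0,-5],"turn": [0,0,0],"grip": 0},{"slide": [0,0,-5],"turn": [0,0,0],"grip": 0},{"slide": [0,-5.2,0],"turn": [0,0,0],"grip": 0},{"slide": [0,-5.2,0],"turn": [0,0,0],"grip": 0},{"slide": [0,-5.2,0],"turn": [0,0,0],"grip": 0},{"slide": [0,-5.2,0],"turn": [0,0,0],"grip": 0},{"slide": [0,0,0],"turn": [0,0,10.6],"grip": 0},{"slide": [0,0,0],"turn": [0,0,10.6],"grip": 0},{"slide": [0,0,0],"turn": [0,0,10.6],"grip": 0},{"slide": [0,0,0],"turn": [0,0,10.6],"grip": 0},{"slide": [0,0,0],"turn": [0,0,10.6],"grip": 0},{"slide": [0,0,0],"turn": [0,0,10.6],"grip": 0},{"slide": [0,0,0],"turn": [0,0,10.6],"grip": 0},{"slide": [0,0,0],"turn": [0,0,10.6],"grip": 0},{"slide": [0,0,0],"turn": [0,0,10.6],"grip": 0}])

```text
t: 9.4
tool_pos: [0.5583, -0.1612, 0.4864]
ee_rot: [-0.004, 0.656, 0.755, 0.003]
force: [-0.3, 0.4, 0.5]
finger_gap: 0.0881
```

```bash
python3 go.py .565 -.133 .45 -.5
python3 - <<'E'
from h import *
im=ctrl.grab_frame('top');cv2.imwrite('pics/top5.png',im[:,:,::-1]);crop(im,180,130,200,150,4,'pics/top5c.png')
im=ctrl.grab_frame('scene');cv2.imwrite('pics/sc5.png',im[:,:,::-1])
E
```

```text
t 9.4 pos [ 0.5583 -0.1612  0.4864] xdeg 97.97 gap 0.0881 F [-0.3  0.4  0.5]
slide cm [2.66 1.05 3.67] turn [-0.56 -0.41 98.47] rows 0.7445780205798375 9.203188241958099 q [ 0.58  0.6  -0.66  1.58  0.39  1.1  -0.03]
```

View pics/top5c.png

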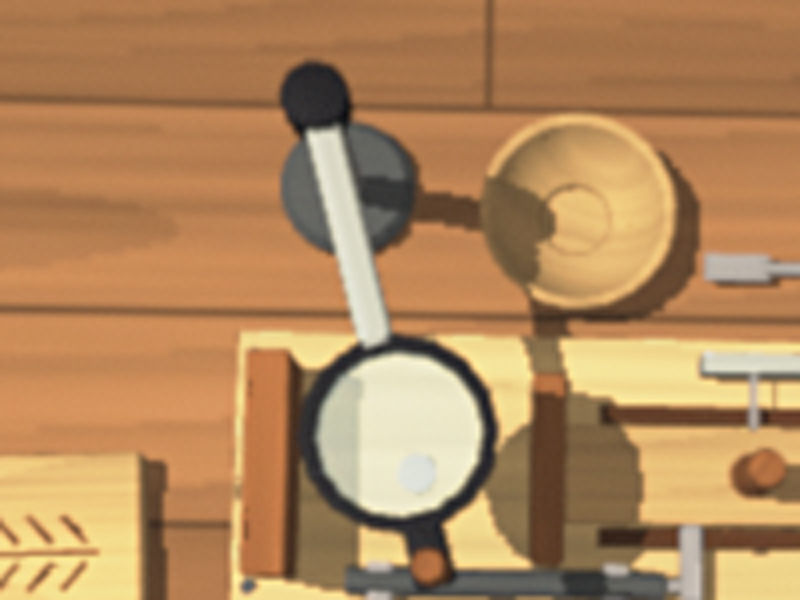

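View pics/sc5.png

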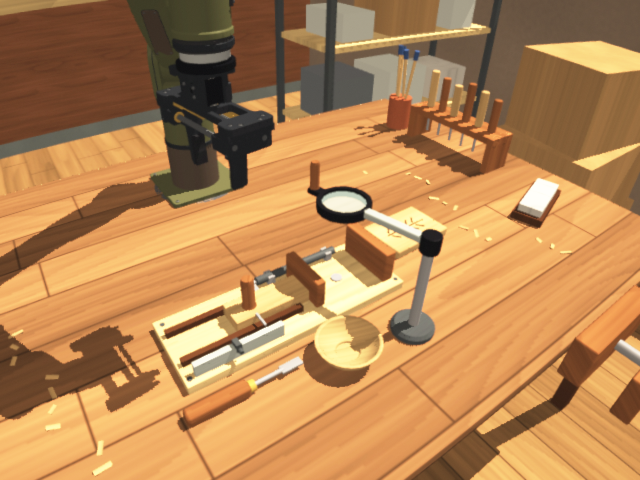

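```bash
python3 - <<'E'
from h import *
im=cv2.imread('pics/sc5.png')[:,:,::-1];crop(im,290,170,160,120,5,'pics/sc5c.png')
E
cat >> m.py <<'E'
print('----')
L=B(399.5,432.5,.207);G=B(432,567,.263);st=B(417,473,.023);P2=B(316,100,.218)
print('lens',L,'stud',st,'diff mm',(L-st)[:2]*1e3,'grip',G)
for n,p in (('L',L),('G',G),('st',st)):
  v=(p-P2)[:2];print(n,np.linalg.norm(v),np.degrees(np.arctan2(v[1],v[0]))%360)
E
python3 m.py|sed -n '/----/,$p'
```

```text
----
lens [0.57403045 0.06656408 0.207     ] stud [0.56664231 0.06565699 0.023     ] diff mm [7.38813205 0.90708978] grip [0.50536204 0.04709344 0.263     ]
L 0.1729430295703338 194.84236619436376
G 0.24431097609872945 195.13102499948383
st 0.18031987239151412 194.51962296760945
```

View pics/sc5c.png

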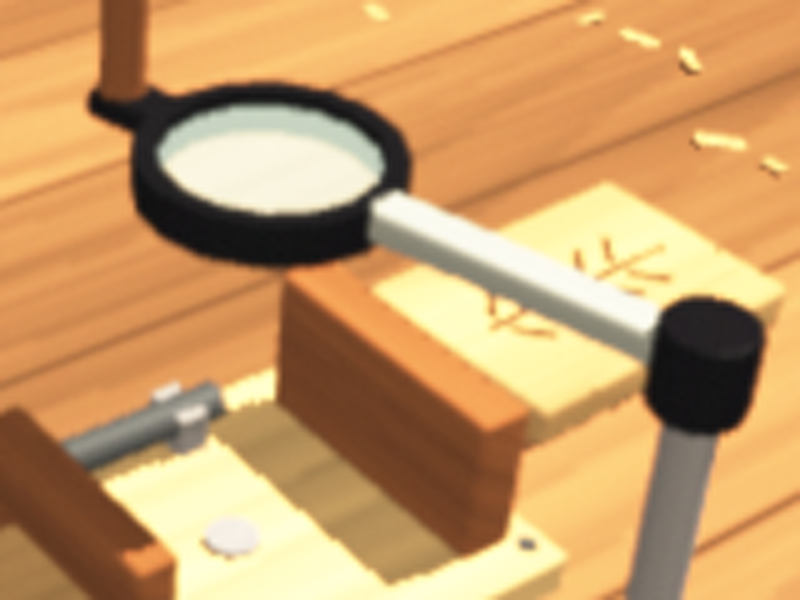

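Run:
```python
from h import *
S=cam('scene')
Sc=lambda u,v,z:toz(S,290+(u+.5)/5-.5,170+(v+.5)/5-.5,z)
st=Sc(231,537,.023);L=Sc(271,157,.211);P=Sc(713,328,.218)
print(st,L,P)
for p in(st,L):
  v=(p-P)[:2];print(np.linalg.norm(v),np.degrees(np.arctan2(v[1],v[0]))%360)
```

```text
[0.57012966 0.0620503  0.023     ] [0.58137703 0.06021586 0.211     ] [0.74934372 0.10732799 0.218     ]
0.18484520897975826 194.1788325125377
0.1744487374526664 195.6680079662463
```

carry_out(motion=[{"slide": [2.6,1.0,3.6],"turn": [-0.5,-0.4,0],"grip": 0},{"slide": [0,0,0],"turn": [0,0,10.6],"grip": 0},{"slide": [0,0,0],"turn": [0,0,10.6],"grip": 0},{"slide": [0,0,0],"turn": [0,0,10.6],"grip": 0},{"slide": [0,0,0],"turn": [0,0,10.6],"grip": 0},{"slide": [0,0,0],"turn": [0,0,10.6],"grip": 0},{"slide": [0,0,0],"turn": [0,0,10.6],"grip": 0},{"slide": [0,0,0],"turn": [0,0,10.6],"grip": 0},{"slide": [0,0,0],"turn": [0,0,10.6],"grip": 0},{"slide": [0,0,0],"turn": [0,0,10.6],"grip": 0},{"slide": [0,0,0],"turn": [0,0,2],"grip": 0}])

```text
t: 10.88
tool_pos: [0.5644, -0.1307, 0.4474]
ee_rot: [-0.004, 1.0, 0.005, 0.001]
force: [0.0, -0.9, 0.4]
finger_gap: 0.088
```

```bash
python3 go.py .565 -.133 .35 -.5
python3 - <<'E'
from h import *
s=ctrl.sense();im=ctrl.grab_frame('wrist');cv2.imwrite('pics/w6.png',im[:,:,::-1])
np.savez('s6.npz',**{k:s[k] for k in('tool_pos','ee_rot')})
E
```

```text
t 10.875 pos [ 0.5644 -0.1307  0.4474] xdeg 0.62 gap 0.088 F [ 0.  -0.9  0.4]
slide cm [0.03 0.31 9.73] turn [-0.44 -0.16  1.12] rows 1.5582777187188812 0.11373341480266447 q [ 0.25  0.58 -0.16  1.66  0.1   0.92 -1.51]
```

View pics/w6.png

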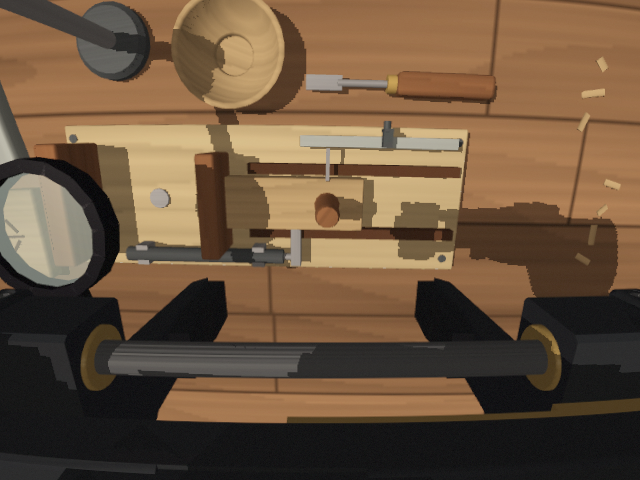

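Run:
```python
from h import *
s=np.load('s6.npz');C=cam('wrist',s)
im=cv2.imread('pics/w6.png')[:,:,::-1];crop(im,240,110,250,160,3.2,'pics/w6c.png')
print('handle',toz(C,327,218,.114),'ptr',toz(C,328,152,.054),'rider',toz(C,388,143,.058),'stud',toz(C,160,198,.023))
print('corners',[toz(C,u,v,.02).round(4) for u,v in((66,126),(468,129),(452,269))])
```

```text
handle [ 0.56474928 -0.13313519  0.114     ] ptr [ 0.62215455 -0.13377457  0.054     ] rider [ 0.63229836 -0.19544812  0.058     ] stud [0.56656468 0.06563274 0.023     ]
corners [array([0.6513, 0.1736, 0.02  ]), array([ 0.6496, -0.2927,  0.02  ]), array([ 0.4803, -0.2928,  0.02  ])]
```

View pics/w6c.png

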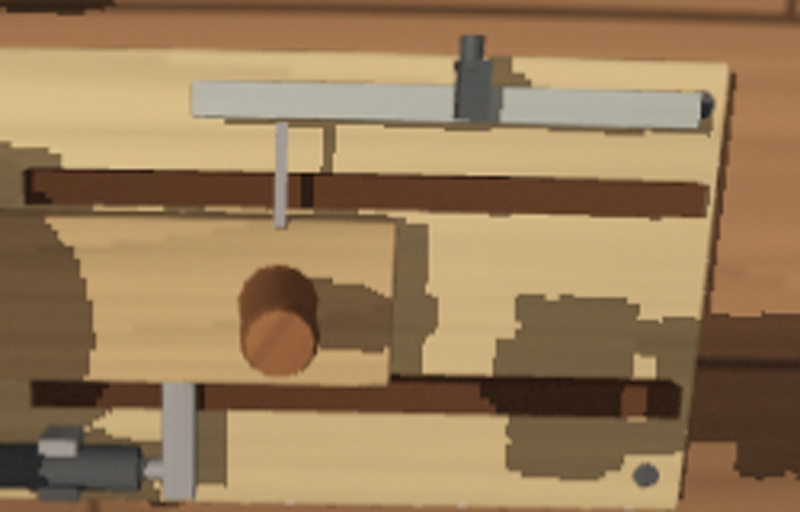

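carry_out(motion=[{"slide": [0.05,0.3,5],"turn": [-0.4,-0.2,1.1],"grip": 0},{"slide": [0,0,5],"turn": [0,0,0],"grip": 0},{"slide": [0,0,5],"turn": [0,0,0],"grip": 0},{"slide": [0,0,3],"turn": [0,0,0],"grip": 0},{"slide": [0,0,0],"turn": [0,0,0],"grip": 0}])

```text
t: 11.55
tool_pos: [0.5672, -0.1328, 0.2634]
ee_rot: [-0.002, 1.0, 0.007, 0.002]
force: [-0.5, 0.4, 1.0]
finger_gap: 0.0883
```

```bash
python3 go.py .565 -.133 .239 -.5
```

```text
t 11.55 pos [ 0.5672 -0.1328  0.2634] xdeg 0.81 gap 0.0883 F [-0.5  0.4  1. ]
slide cm [-0.23  0.03  2.43] turn [-0.19 -0.26  1.31] rows 0.3912454795306423 0.1261825180482247 q [ 0.22  0.83 -0.12  1.81  0.17  0.5  -1.56]
```

carry_out(motion=[{"slide": [-0.2,0,2.4],"turn": [-0.2,-0.2,1.3],"grip": 0},{"slide": [0,0,0.1],"turn": [0,0,0],"grip": 1},{"slide": [0,0,0.1],"turn": [0,0,0],"grip": 1},{"slide": [0,0,0.1],"turn": [0,0,0],"grip": 1},{"slide": [0,0,0.1],"turn": [0,0,0],"grip": 1},{"slide": [0,0,0.1],"turn": [0,0,0],"grip": 1}])

```text
t: 12.3
tool_pos: [0.5685, -0.1334, 0.2406]
ee_rot: [0.0, 1.0, -0.001, 0.006]
force: [0.4, -0.0, 0.1]
finger_gap: 0.0399
```

```bash
python3 go.py .565 -.133 .239 -.5
```

```text
t 12.3 pos [ 0.5685 -0.1334  0.2406] xdeg -0.12 gap 0.0399 F [ 0.4 -0.   0.1]
slide cm [-0.36 -0.03  0.16] turn [ 0.02 -0.74  0.38] rows 0.06233473732247687 0.07785610638205373 q [ 0.21  0.87 -0.1   1.82  0.17  0.45 -1.58]
```

carry_out(motion=[{"slide": [-0.4,0,0.1],"turn": [0,-0.7,0.4],"grip": 1},{"slide": [0,0,0.1],"turn": [0,0,0],"grip": 1},{"slide": [0,0,0.1],"turn": [0,0,0],"grip": 1},{"slide": [0,0,0],"turn": [0,0,0],"grip": 1}])

```text
t: 12.8
tool_pos: [0.5638, -0.1338, 0.239]
ee_rot: [0.001, 1.0, -0.005, -0.0]
force: [1.0, -0.3, -2.8]
finger_gap: 0.0228
```

```bash
python3 go.py .565 -.195 .239 -.5
```

```text
t 12.8 pos [ 0.5638 -0.1338  0.239 ] xdeg -0.59 gap 0.0228 F [ 1.  -0.3 -2.8]
slide cm [0.18 6.12 0.01] turn [ 0.09  0.04 -0.09] rows 0.9791257916865908 0.012155211025234458 q [ 0.21  0.87 -0.1   1.83  0.17  0.45 -1.59]
```

Gripped. Pull along tool +y (world −y) in small rows.

carry_out(motion=[{"slide": [0,1.2,0],"turn": [0,0,0],"grip": 1},{"slide": [0,1.2,0],"turn": [0,0,0],"grip": 1},{"slide": [0,1.2,0],"turn": [0,0,0],"grip": 1},{"slide": [0,1.2,0],"turn": [0,0,0],"grip": 1}])

```text
t: 13.3
tool_pos: [0.5641, -0.1714, 0.2388]
ee_rot: [-0.008, 1.0, 0.0, -0.002]
force: [-1.2, 8.0, 5.1]
finger_gap: 0.023
```

```bash
python3 go.py .565 -.195 .239 -.5
cat > look.py <<'E'
import sys
from h import *
n=sys.argv[1]
s=ctrl.sense();im=ctrl.grab_frame('wrist');cv2.imwrite(f'pics/w{n}.png',im[:,:,::-1])
np.savez(f's{n}.npz',**{k:s[k] for k in('tool_pos','ee_rot')})
im=ctrl.grab_frame('top');cv2.imwrite(f'pics/t{n}.png',im[:,:,::-1])
im=ctrl.grab_frame('scene');cv2.imwrite(f'pics/sc{n}.png',im[:,:,::-1])
E
python3 look.py 7
```

```text
t 13.3 pos [ 0.5641 -0.1714  0.2388] xdeg 0.06 gap 0.023 F [-1.2  8.   5.1]
slide cm [ 0.09  2.36 -0.05] turn [-0.91  0.2   0.55] rows 0.37782443133622545 0.10124658675514993 q [ 0.3   0.88 -0.13  1.79  0.18  0.49 -1.52]
```

View pics/w7.png

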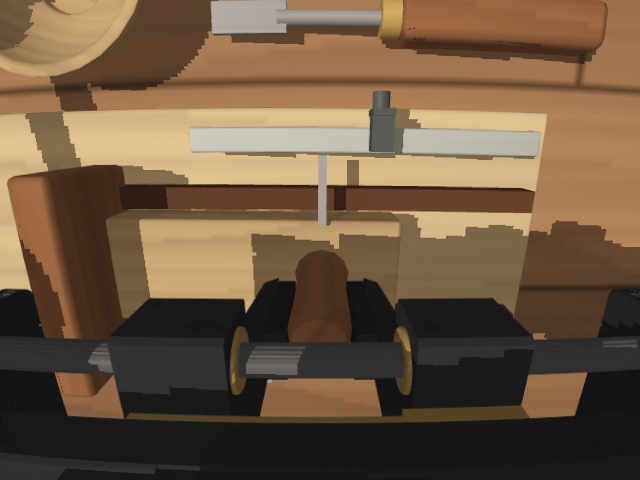

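```bash
cat > rem.py <<'E'
import sys
from h import *
n=sys.argv[1];s=np.load(f's{n}.npz');C=cam('wrist',s)
a=[float(v) for v in sys.argv[2:]]
p=toz(C,a[0],a[1],.054);m=toz(C,a[2],a[3],.058)
d=np.array([.0088,1.]);print(p.round(4),m.round(4),'remaining pull mm',(p-m)[:2]@d*1e3)
E
python3 rem.py 7 323 157 382 148
```

```text
[ 0.6255 -0.1689  0.054 ] [ 0.6298 -0.1954  0.058 ] remaining pull mm 26.47070575845981
```

carry_out(motion=[{"slide": [0,1.2,0],"turn": [-0.5,0,0.3],"grip": 1},{"slide": [0,1.2,0],"turn": [-0.4,0,0.3],"grip": 1},{"slide": [0,0.2,0],"turn": [0,0,0],"grip": 1}])

```text
t: 13.82
tool_pos: [0.5644, -0.1888, 0.2389]
ee_rot: [-0.007, 1.0, -0.001, -0.003]
force: [-0.8, 6.3, 3.8]
finger_gap: 0.023
```

```bash
python3 go.py .565 -.196 .239 -.5; python3 look.py 8
```

```text
t 13.825 pos [ 0.5644 -0.1888  0.2389] xdeg -0.1 gap 0.023 F [-0.8  6.3  3.8]
slide cm [ 0.07  0.72 -0.02] turn [-0.84  0.35  0.4 ] rows 0.11641709727295702 0.09277636545340019 q [ 0.32  0.88 -0.13  1.77  0.19  0.51 -1.5 ]
```

View pics/w8.png

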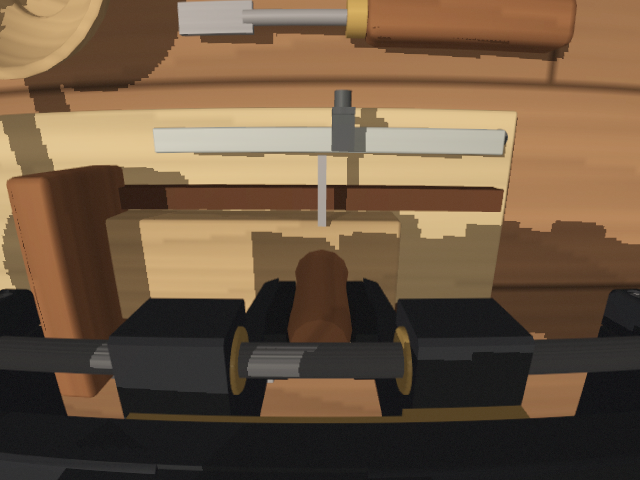

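carry_out(motion=[{"slide": [0,1.2,0],"turn": [-0.4,0,0],"grip": 1}])

```text
t: 14.1
tool_pos: [0.5647, -0.1955, 0.2388]
ee_rot: [-0.008, 1.0, 0.002, -0.004]
force: [-3.0, 9.6, 7.9]
finger_gap: 0.0231
```

```bash
python3 rem.py 8 322 157 343 149; python3 go.py .565 -.196 .239 -.5; python3 look.py 9;python3 go.py .565 -.196 .239 -.5
```

```text
[ 0.6253 -0.1862  0.054 ] [ 0.6291 -0.1956  0.058 ] remaining pull mm 9.443715215376516
t 14.1 pos [ 0.5647 -0.1955  0.2388] xdeg 0.21 gap 0.0231 F [-3.   9.6  7.9]
slide cm [ 0.03  0.05 -0.02] turn [-0.87  0.44  0.7 ] rows 0.010399947795110987 0.11224518175780393 q [ 0.34  0.89 -0.14  1.76  0.19  0.51 -1.48]
t 14.25 pos [ 0.5645 -0.1972  0.2388] xdeg 0.07 gap 0.023 F [-2.6  8.2  6.4]
slide cm [ 0.05 -0.12 -0.02] turn [-0.76  0.4   0.57] rows 0.020776247395569505 0.09643130938311283 q [ 0.34  0.89 -0.14  1.76  0.19  0.51 -1.48]
```

View pics/w9.png

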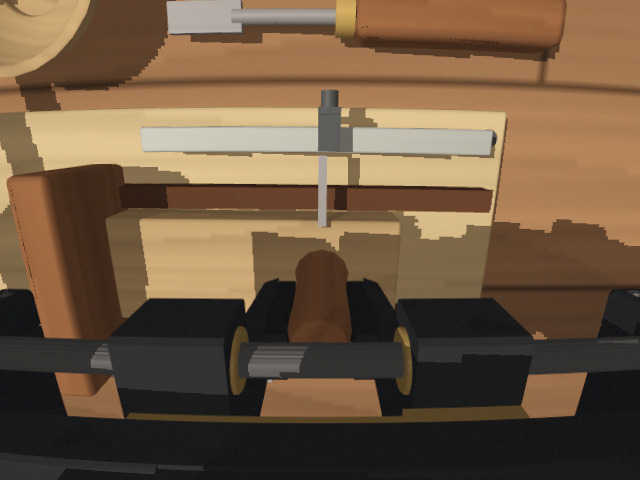

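```bash
python3 look.py 10;python3 go.py .565 -.196 .239 -.5
python3 - <<'E'
from h import *
im=cv2.imread('pics/w10.png')[:,:,::-1];crop(im,270,80,120,90,6.5,'pics/w10c.png')
im=cv2.imread('pics/t10.png')[:,:,::-1];crop(im,180,130,260,180,3,'pics/t10c.png')
E
```

```text
t 14.4 pos [ 0.5645 -0.1969  0.2388] xdeg 0.09 gap 0.0228 F [-1.2  7.   6.1]
slide cm [ 0.05 -0.09 -0.02] turn [-0.77  0.41  0.59] rows 0.01633810896119489 0.09822083585050943 q [ 0.34  0.89 -0.14  1.76  0.19  0.51 -1.48]
```

View pics/w10c.png

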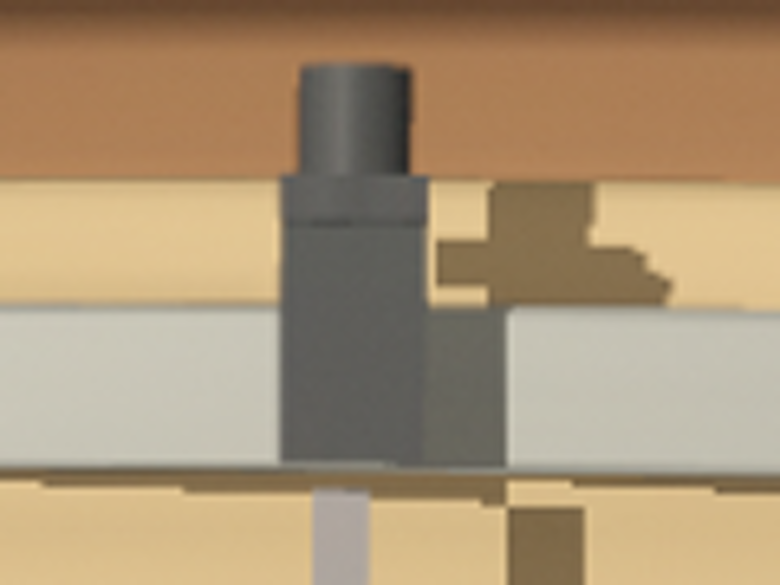

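View pics/t10c.png

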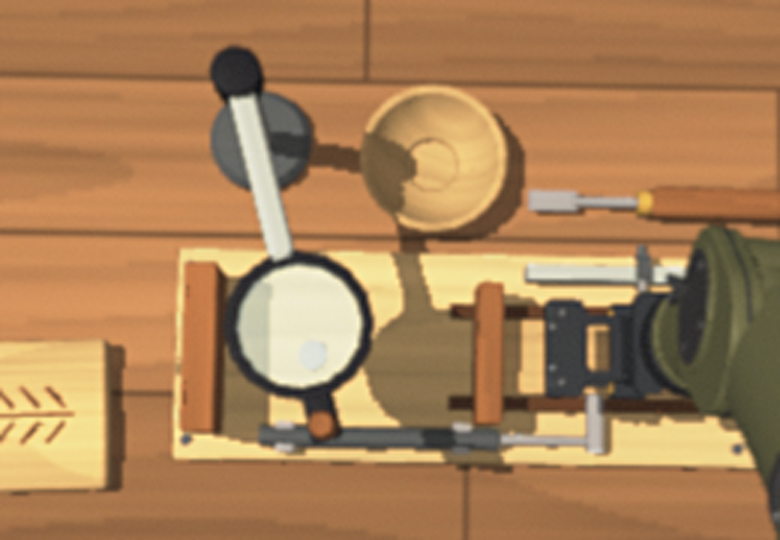

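```bash
python3 -c "
from workcell import ctrl
print(ctrl.finish_job())"
```

```text
the job is handed in; nothing more can be done
None
```

I swung the magnifier over the stud and let go of it. I then pulled the jaw out to the rider and handed the job in at about 14.4 s, still gripping the handle.

**Jaw:** In the last wrist picture the pointer sat about 0.8 mm short of the rider's middle. The rider is 10 mm wide, so that is inside the mark. The jaw held steady there against a spring force of about 7–8 N.

**Magnifier:** By the top camera the lens centre is about 0.9 mm from the stud across the swing. It is about 7 mm short of the stud along the arm, an offset that swinging cannot change. The scene camera disagreed: it put the lens about 1.5° (roughly 4.5 mm) past the stud and about 10 mm short. I trusted the top camera because it looks almost straight down, and left the lens where it was.

**Bystanders:** The dish, panel and gouge look untouched in the last top picture, though I checked this only by eye.

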